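# Load the specimen bar and show it to the inspection camera

### The arm

A 7-joint arm with a two-finger parallel gripper is mounted at the origin on a cart in front of the work surface, level with it; the furniture and walls round the work are solid. World frame = base frame: x ahead of the robot, y to its left, z up, the work surface at z = 0. Lengths are in mm, angles in rad, forces in N, time in s.
With the tool pointing down it reaches from about 350 to 900 mm from the base axis. Payload 19.9 kg.
Tool frame: the origin (TCP) lies at the very end of the fingers, on their centre line; the grasp point (between the pads) lies manip.grip_depth behind it (manip.grip_depth is the distance from the TCP to the grasp point, in mm); z points along the fingers, y is the direction in which the jaws open and shut (so a half turn about z gives the same grasp; the last joint's range is limited). The gripper opens to 85 mm and grips with 20 to 120 N. Pads are 22 mm wide; open, the fingers measure 114 mm over their backs; the gripper's body (76 mm by 85 mm) begins 54 mm behind the grasp point. The pads swing forward as they close: fully open they stand 13 mm farther back than shut.
Start: joints at [-1.359, 0.417, -0.01, 1.614, 0.005, 1.111, -0.053], TCP at [156.313, 605.118, 231.26] pointing down, gripper open.
Joint ranges: [-2.81, 2.81], [-0.39, 2.02], [-1.27, 1.25], [0.06, 2.57], [-1.19, 4.33], [0.19, 2], [-2.82, 2.82]. Speed limits (rad/s): [1.89, 1.89, 2.39, 2.39, 3.01, 3.01, 3.01].

### API

Orientations are given as a unit quaternion [w, x, y, z].
In Python, from station import manip gives the robot as it stands. The module is installed in compiled form; this text tells all that it offers.
- The arm moves only by the tool drive_tool, never from a script. Its argument "plan" is a list of rows, each a list of 2 entries, a list of its own where there are three numbers: the shift along the tool's x, y, z in m, then the turn, a rotation vector about the tool's x, y, z in degrees. In form: [[[tx, ty, tz], [ax, ay, az]], ...]. A call has 1 to 12 rows; each row is the pose to reach, as a shift and turn from the pose commanded when the call began, along the tool's axes at that moment; what a row does not reach only later rows make up. A row lasts 1/12 s, in which the tool goes at most 41.7 mm and 7.16 degrees, less where a joint would pass 70% of its speed; a pose out of reach is approached as far as the arm can. A call with a gripper value outside its range is refused whole. "hand" is the closure in counts, from 0 (fully open) to 255 (shut), set as the call begins (left out, the last holds). The fingers move at their own pace and stop on an object; "newtons" is the grip in N (left out, the last holds). Time passes only in rows, so rows that repeat a pose let the fingers close. It gives the time, the measured TCP pose, the force and the opening at its end, in the units of the state.
- manip.get_state(): the state, without advancing time (a new reading comes with each control period).
- manip.get_image(name): name is "scene" or "top" or "wrist"; returns a dict with "color" (384x512x3 uint8, blue, green, red), "depth" (384x512 float32, mm along the optical axis (not along the pixel's ray), 0 where there is no reading), "K" (3x3 intrinsics, pixels), "eye" and "rotation" of the camera in the world; the wrist camera has in their place "mount" (4x4, takes a point from camera to tool coordinates, whose origin is the TCP and whose axes are the flange's). Camera axes: x right, y down, z forward; pixel columns grow to the right and rows downward; lengths in mm; the calibration is good to about 2 mm. The wrist camera is an equidistant fisheye: a pixel r from the principal point sees the ray r / f radians off the axis. A picture is of the moment at which its call begins: read the wrist's pose just before it.
- manip.sign_off(): hands the job in, once; it reports no verdict.
The state is a dict: "time_s": time; "joint_positions": joint angles; "joint_vel": joint speeds; "joint_torque": joint torques, N m; "position": TCP position; "tool_rot": TCP orientation; "wrist_force": force on the tool from outside, world axes, zero at the start; "moment": the same for the moment, N m; "finger_gap": finger opening in mm.
Only numpy, scipy, OpenCV 4.12 (cv2) and the standard library are available. Lean on these libraries where they do the work, as an engineer would, in place of code of your own. Each camera call takes 0.05 s, during which the arm holds its last target. There are 200 camera calls.

### The job

Put the two loose specimen mounts standing on the bench, one large and one small, each fully down in the empty bore of its own size in the specimen bar, while the bar stands on the bench. Then lift the bar by its tab and hold it still in front of the inspection camera for the seating-height photograph: about 10 cm from the front of the lens, centred on it, the exposed mounts at lens height, the bar level and its row of mounts square across the line of sight. Finish while still holding it there, with all four mounts in their bores, and leave the camera and the other things on the bench undisturbed.

Things in the scene. Friction and masses are not known exactly. Their poses are not given: they have to be found in the camera images.
- large_mount_centre (a point): Centre of the loose large specimen mount: a plain aluminium cylinder, diameter 25 mm, 18 mm high, with a flat dark sample chip on top, standing upright on the bench (this point is 9 mm above its underside). About 30 g.
- small_mount_centre (a point): Centre of the loose small specimen mount: the same but diameter 16 mm, 18 mm high, standing upright on the bench (this point is 9 mm above its underside). About 18 g.
- seated_large_centre (a point): Centre of another 25 mm mount that already sits in the bar, in bore large_right. Leave it there.
- seated_small_centre (a point): Centre of another 16 mm mount that already sits in the bar, in bore small_left. Leave it there.
- specimen_bar: Loose aluminium bar for four mounts, 156 mm long (its y axis) x 44 wide (x) x 14 thick, about 0.24 kg, lying flat; origin at the centre of its underside, z up. Row of round chamfered bores, 8 mm deep, at y = +58 (27 mm wide, empty), +31 (18 mm), -31 (18 mm, empty), -58 mm (27 mm). A seated mount stands 10 mm out, its top 24 mm above the underside. A lifting tab stands in the middle.
- bar_tab (a point): Middle of the bar's upright flat lifting tab, 36 mm above the bar's underside; axes as the bar's. The tab is 10 mm thick along x, 22 mm long along y and rises 34 mm from the bar's upper face (14 mm) to 48 mm above the underside; grip it across its thickness from above. The fully loaded bar balances here.
- bar_row (a point): Middle of the row of exposed mounts: on the bar's centre line, 19 mm above its underside (17 mm below bar_tab); axes as the bar's. This is the point that belongs on the lens axis when the bar is shown.
- bore_large_left (a point): In the empty 27 mm bore at the bar's y = +58 mm: where the centre of a fully seated mount lies, 15 mm above the bar's underside (1 mm above its upper face; the bore's floor is 9 mm below this point).
- bore_small_right (a point): The same for the empty 18 mm bore at the bar's y = -31 mm.
- bore_small_left (a point): The same for the 18 mm bore at y = +31 mm, occupied at the start.
- bore_large_right (a point): The same for the 27 mm bore at y = -58 mm, occupied at the start.
- lens (a point): Centre of the front glass of the inspection camera's lens (black barrel, 39 mm wide at the front); its axes: the camera looks along its own -x, level, roughly towards the robot; y across the picture, z up. The height differs from start to start.
- camera_stand: The inspection camera's fixed stand: dark steel base plate 150 x 92 x 12 mm with a vertical 21 mm steel column 310 mm high; origin on the bench straight below the lens front, 120 mm before the column's axis; the plate reaches from 10 to 160 mm behind the origin; axes as the lens's.
- camera_head (a joint): Height of the camera's clamped carriage on the column, m, upward; the lens axis is 0.150 m plus this above the bench. It is stiff: leave it as it is.
- tweezers_a: Bystander: steel tweezers lying flat, 132 mm long (its y axis), 13 mm wide, 9 mm high; origin under the middle.
- driver_yellow: Bystander: screwdriver with a yellow handle, 150 mm long (its y axis), 22 mm thick.
- calliper: Bystander: digital calliper lying flat, 198 mm long (its y axis), 64 mm wide, 12 mm high.
- marker_1: Bystander: black marker pen, 126 mm long (its y axis), 14 mm thick.
- dish_pink: Bystander: small round pink dish, 60 mm wide, 12 mm high.
- seal_box: Bystander: small kraft cardboard box 40 x 55 x 28 mm.
- grease_jar_1: Bystander: small jar with a black lid, 28 mm wide, 41 mm high.

How it is judged:
By the outcome, as a careful person would: the job done as asked, in the order asked, and still so for the second after the job is handed in, while the arm keeps its last pose, push and grip.
It also fails if it takes over 70 s, if anything falls off the work surface, if the arm or the gripper's body presses on something with over 40 N, if the wrist force passes 120 N, or if a joint passes its speed limit or range.

## Working session

There is one attempt and no reset: what is moved stays moved. The work goes in short steps, Python scripts to look and compute and a tool call to move; the robot and the scene stay as the last step left them, time stands still between calls to the robot, and variables do not carry over. Pictures are saved under pics/ and viewed, about 8 in all and at most 12, crops included, and the job is handed in when it is done.

Besides the shell and the picture viewer there is one more tool, called after ">>>" as a command line: name --argument value ..., lists and objects as JSON in quotes. drive_tool: Moves the arm, as the interface text tells. Its arguments: {"type":"object","properties":{"plan":{"type":"array","items":{"type":"array"}},"hand":{"type":"number"},"newtons":{"type":"number"}},"required":["plan"]}

```bash
mkdir -p pics; python3 - <<'E'
from station import manip
import cv2,numpy as np
print(manip.get_state(), manip.grip_depth)
a=[]
for n in ("scene","top"):
    i=manip.get_image(n); a.append(i["color"]); print(n,i["K"],i["eye"],i["rotation"])
    np.savez(f"pics/{n}0.npz",**i)
cv2.imwrite("pics/s0.png",cv2.resize(a[0],(800,600)));cv2.imwrite("pics/t0.png",cv2.resize(a[1],(800,600)))
E
```

```text
{'time_s': 0.0, 'joint_positions': array([-1.35954418,  0.41799742, -0.0102917 ,  1.61416952,  0.0047325 ,
        1.11068507, -0.05299553]), 'joint_vel': array([ 0.00019477, -0.00140625, -0.00104332, -0.00109077, -0.00074416,
        0.00070016, -0.00117018]), 'joint_torque': array([ 1.22200754e-04, -8.64461231e+01,  6.78849220e-01, -4.34888291e+01,
        1.90679706e-02,  7.44691584e-03,  6.75738215e-05]), 'position': array([156.23315842, 604.8043243 , 230.64765183]), 'tool_rot': array([-1.53228653e-05,  1.26031584e-01,  9.92026037e-01, -6.18225788e-04]), 'wrist_force': array([ 0.09190194, -0.2716702 , -0.63704418]), 'moment': array([-0.01555236, -0.02949099, -0.04819614]), 'finger_gap': 85.43479991567686} 18.700000000000003
scene [[493.50036958   0.         254.29928228]
 [  0.         493.50036958 196.79926641]
 [  0.           0.           1.        ]] [  -58.16172276 -1232.39922499   657.85672158] [-0.5187836   0.81453654 -0.21734418  0.14196939]
top [[369.6016992    0.         257.11481253]
 [  0.         369.6016992  191.0529878 ]
 [  0.           0.           1.        ]] [ 340.34687156 -226.6360898  1216.23979123] [-0.06071285  0.71126501 -0.69730594  0.06465654]
```

View pics/t0.png

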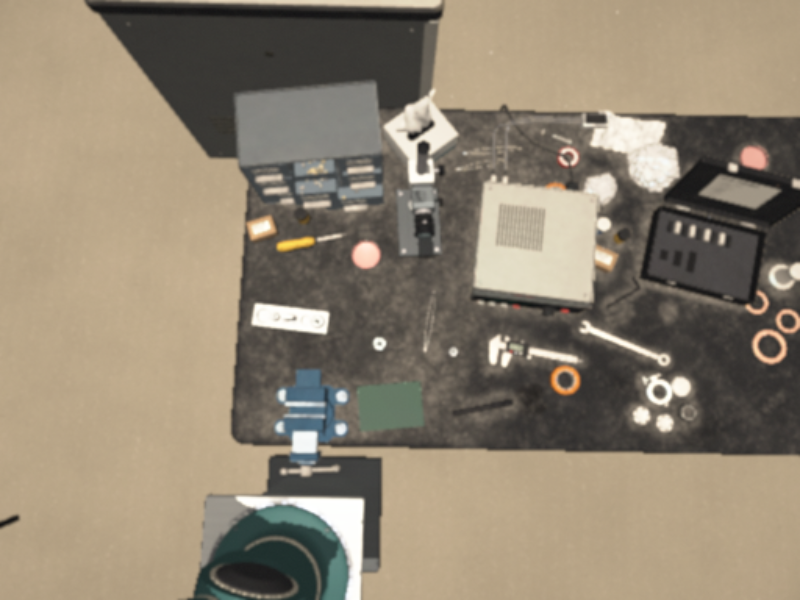

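View pics/s0.png

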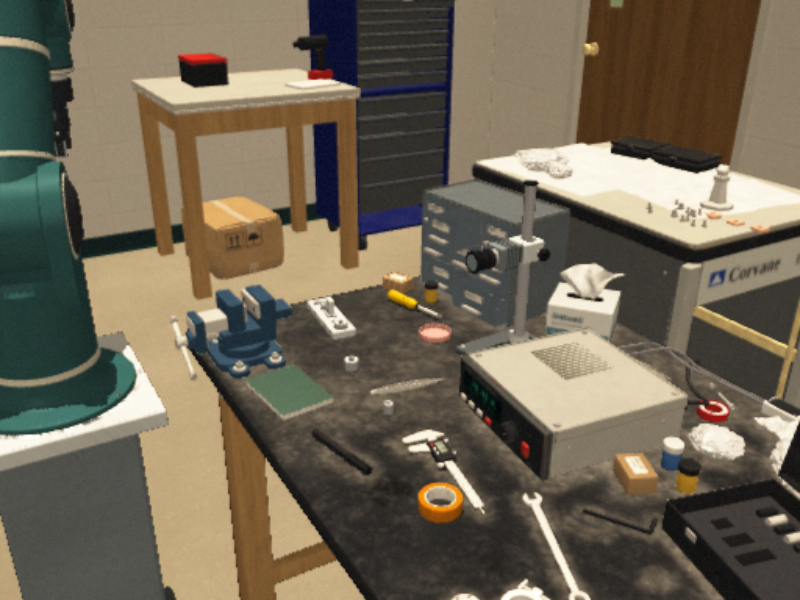

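The top view shows the bar at about (290,318), the large mount at (379,343), the small mount at (453,351) and the inspection camera at about (423,225), all in 800x600 pixels. A vise stands near the robot at (308,410). The scene view shows the lens barrel at (480,261).

```bash
cat > h.py <<'E'
import numpy as np,cv2
from scipy.spatial.transform import Rotation as R
def q2R(q): return R.from_quat(np.roll(np.asarray(q,float),-1)).as_matrix()
def ray(i,uv):
    uv=np.atleast_2d(uv).astype(float); K=i["K"]
    x=np.c_[(uv[:,0]-K[0,2])/K[0,0],(uv[:,1]-K[1,2])/K[1,1]]
    if "pose" in i or "mount" in i:
        r=np.hypot(x[:,0],x[:,1])+1e-12; d=np.c_[x*(np.sin(r)/r)[:,None],np.cos(r)]
        T=np.eye(4);T[:3,:3]=q2R(i["q"]);T[:3,3]=i["p"]; M=T@i["mount"]
        return M[:3,3],d@M[:3,:3].T
    return np.asarray(i["eye"]),np.c_[x,np.ones(len(x))]@q2R(i["rotation"]).T
def plane(i,uv,z):
    o,d=ray(i,uv); return o+d*((z-o[2])/d[:,2])[:,None]
def cloud(i):
    v,u=np.mgrid[:384,:512]; o,d=ray(i,np.c_[u.ravel(),v.ravel()])
    return (o+d*i["depth"].reshape(-1,1)).reshape(384,512,3)   # pinhole only
def load(n): return dict(np.load(f"pics/{n}.npz"))
def wrist(name):
    from station import manip
    s=manip.get_state(); i=manip.get_image("wrist"); i["p"]=s["position"];i["q"]=s["tool_rot"]
    np.savez(f"pics/{name}.npz",**i); return i
E
python3 - <<'E'
from h import *
i=load("top0"); P=cloud(i); s=.64
f=lambda u,v:(u*s,v*s)
g=cv2.cvtColor(i["color"],cv2.COLOR_BGR2HSV); m=((g[...,2]>140)&(g[...,1]<70)).astype(np.uint8)
n,l,st,c=cv2.connectedComponentsWithStats(m)
for k in range(1,n):
    if 5<st[k,4]<3000 and 150<c[k][0]<320 and 180<c[k][1]<250:
        print(c[k],st[k,4],plane(i,c[k],18)[0].round(), P[l==k].mean(0).round())
        if st[k,4]>300: 
            r=cv2.minAreaRect(np.argwhere(l==k)[:,::-1].astype(np.float32)); print(r, plane(i,cv2.boxPoints(r),14).round())
# camera-stand points
for lo,hi in((60,130),(130,330)):
    q=(P[...,2]>lo)&(P[...,2]<hi);q[:,:250]=0;q[:,290:]=0;q[:100]=0;q[175:]=0
    for v in range(100,175,4):
        w=np.argwhere(q[v]).ravel()
        if len(w): print(v,w[0],w[-1],P[v,w].mean(0).round())
c2=i["color"][110:250,150:320]; cv2.imwrite("pics/t0c.png",cv2.resize(c2,None,fx=4.7,fy=4.2,interpolation=cv2.INTER_CUBIC))
j=load("scene0"); Q=cloud(j)
for u,v in((475,262),(480,255),(480,268),(470,262),(350,355),(530,250)): print(u,v,Q[int(v*s),int(u*s)].round())
E
```

```text
[307.3 193.2] 10 [ 552. -397.   18.] [ 549. -395.   30.]
[314.5 194.2] 10 [ 549. -420.   18.] [ 547. -419.   29.]
[185.5006605  203.37252312] 757 [510.   2.  18.] [510.   2.  16.]
((185.29269409179688, 203.36582946777344), (49.69419479370117, 15.46041488647461), 6.34019136428833) [[492.  86.  14.]
 [543.  84.  14.]
 [528. -80.  14.]
 [477. -76.  14.]]
[272.22580645 220.48387097] 31 [ 459. -282.   18.] [ 461. -283.    2.]
[319.11790393 224.3231441 ] 229 [ 450. -435.   18.] [ 451. -437.    3.]
[242.40983607 219.45901639] 61 [ 461. -185.   18.] [ 459. -186.   31.]
[289.63333333 224.63333333] 30 [ 447. -339.   18.] [ 448. -339.   11.]
100 261 266 [ 853. -247.   65.]
100 267 274 [ 755. -261.  287.]
104 262 277 [ 768. -261.  231.]
108 261 284 [ 763. -267.  214.]
112 262 284 [ 756. -270.  203.]
116 262 277 [ 742. -262.  206.]
120 262 276 [ 732. -261.  201.]
124 264 277 [ 717. -265.  209.]
128 264 277 [ 705. -265.  210.]
132 264 277 [ 693. -265.  208.]
136 264 277 [ 685. -266.  196.]
140 265 277 [ 672. -267.  201.]
144 266 277 [ 659. -269.  202.]
148 266 277 [ 647. -269.  204.]
152 266 275 [ 643. -267.  178.]
475 262 [ 646. -277.  195.]
480 255 [ 655. -277.  204.]
480 268 [ 649. -286.  186.]
470 262 [ 644. -263.  190.]
350 355 [ 480. -143.    1.]
530 250 [ 756. -281.  195.]
```

```bash
cat >> h.py <<'E'
def Rdown(a):   # tool down, tool y at world angle a deg
    a=np.radians(a); y=np.array([np.cos(a),np.sin(a),0]); z=np.array([0,0,-1.]); return np.c_[np.cross(y,z),y,z]
def go(*tg):    # print shift (m, tool axes) and turn (deg) to each (x,y,z,a)
    from station import manip
    s=manip.get_state(); M=q2R(s["tool_rot"]); print("t",round(s["time_s"],2),"p",s["position"].round(1),"F",s["wrist_force"].round(1),"gap",round(s["finger_gap"],1),"ya",np.degrees(np.arctan2(M[1,1],M[0,1])).round(2))
    for x,y,z,a in tg:
        print((M.T@(np.array([x,y,z])-s["position"])/1e3).round(4),np.degrees(R.from_matrix(M.T@Rdown(a)).as_rotvec()).round(2))
E
python3 -c "
from h import *
go((400,380,260,40),(470,-90,300,-5))"
```

```text
t 0.1 p [156.3 604.8 230.7] F [-0.9  0.   0.9] gap 85.6 ya 75.52
[-0.2922 -0.1567 -0.0291] [-6.000e-02  3.000e-02  3.552e+01]
[-0.4775 -0.5944 -0.0686] [-5.000e-02  5.000e-02  8.052e+01]
```

View pics/t0c.png

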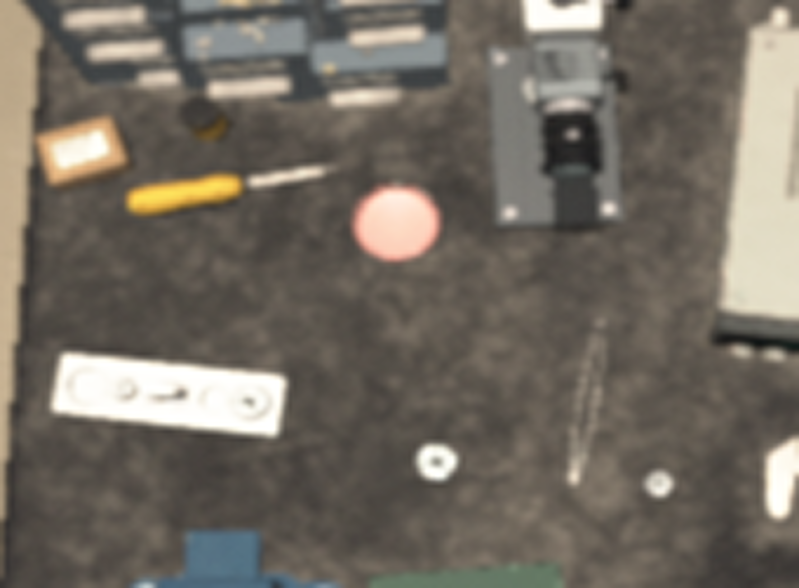

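The crop shows the bar clearly: the empty large bore is at the left end (90,385), the tab is near (168,393), the empty small bore is near (215,398) and the large seated mount is at (250,402). The loose mounts are at (437,462) and (658,484).

>>> drive_tool --plan '[[[-0.15,-0.08,-0.015],[0,0,18]],[[-0.29,-0.16,-0.03],[0,0,35]],[[-0.29,-0.16,-0.03],[0,0,35]],[[-0.29,-0.16,-0.03],[0,0,35]],[[-0.29,-0.16,-0.03],[0,0,35]],[[-0.29,-0.16,-0.03],[0,0,35]],[[-0.29,-0.16,-0.03],[0,0,35]],[[-0.29,-0.16,-0.03],[0,0,35]],[[-0.478,-0.595,-0.069],[0,0,80.5]],[[-0.478,-0.595,-0.069],[0,0,80.5]],[[-0.478,-0.595,-0.069],[0,0,80.5]],[[-0.478,-0.595,-0.069],[0,0,80.5]]]'

```text
time_s: 1.1
position: [422.5, 211.5, 274.8]
tool_rot: [-0.0, 0.633, 0.774, -0.0]
wrist_force: [1.4, -0.7, 0.0]
finger_gap: 85.4
```

```bash
python3 -c "
from h import *
go((470,-90,300,-5))"
```

```text
t 1.1 p [422.5 211.5 274.8] F [ 1.4 -0.7  0. ] gap 85.4 ya 11.51
[-0.3049 -0.0136 -0.0252] [-0.03  0.   16.51]
```

>>> drive_tool --plan '[[[-0.305,-0.014,-0.025],[0,0,16.5]],[[-0.305,-0.014,-0.025],[0,0,16.5]],[[-0.305,-0.014,-0.025],[0,0,16.5]],[[-0.305,-0.014,-0.025],[0,0,16.5]],[[-0.305,-0.014,-0.025],[0,0,16.5]],[[-0.305,-0.014,-0.025],[0,0,16.5]],[[-0.305,-0.014,-0.025],[0,0,16.5]],[[-0.305,-0.014,-0.025],[0,0,16.5]],[[-0.305,-0.014,-0.025],[0,0,16.5]],[[-0.305,-0.014,-0.025],[0,0,16.5]]]'

```text
time_s: 1.93
position: [471.6, -88.4, 299.8]
tool_rot: [-0.0, 0.736, 0.677, -0.0]
wrist_force: [-0.1, 0.8, -0.5]
finger_gap: 85.4
```

```bash
python3 -c "
from h import *
go()
i=wrist('w1'); print(i['K'],i['mount'].round(3))
cv2.imwrite('pics/w1.png',cv2.resize(i['color'],(800,600)))"
```

```text
t 1.93 p [471.6 -88.4 299.8] F [-0.1  0.8 -0.5] gap 85.4 ya -4.73
[[297.31863964   0.         251.79694232]
 [  0.         297.31863964 188.54890552]
 [  0.           0.           1.        ]] [[ 0.00000e+00 -9.52000e-01 -3.07000e-01  7.70580e+01]
 [ 1.00000e+00  0.00000e+00 -1.00000e-03 -1.38300e+00]
 [ 1.00000e-03 -3.07000e-01  9.52000e-01 -1.41915e+02]
 [ 0.00000e+00  0.00000e+00  0.00000e+00  1.00000e+00]]
```

View pics/w1.png

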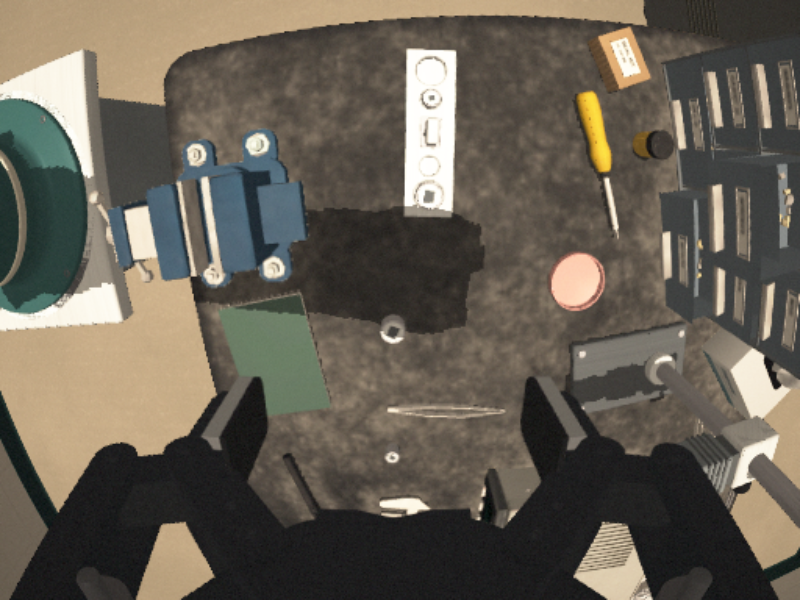

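The wrist view shows the bar from (405,50) to (455,215), with the empty large bore at (431,70) and the empty small bore at (430,165). The large mount is at (392,328) and the small one at (392,457). The lens is hidden behind the right finger.

```bash
cat >> h.py <<'E'
def bar(i,z=14,lo=120):
    g=cv2.cvtColor(i["color"],cv2.COLOR_BGR2HSV); m=((g[...,2]>lo)&(g[...,1]<60)).astype(np.uint8)
    m=cv2.morphologyEx(m,cv2.MORPH_CLOSE,np.ones((3,3)))
    for c in cv2.findContours(m,cv2.RETR_EXTERNAL,cv2.CHAIN_APPROX_NONE)[0]:
        if cv2.contourArea(c)<300: continue
        w=plane(i,c[:,0],z)[:,:2].astype(np.float32); r=cv2.minAreaRect(w)
        a,b=sorted(r[1])
        if 35<a<60 and 140<b<175:
            p=cv2.boxPoints(r); e=p[1]-p[0]; f=p[2]-p[1]; e=e if np.hypot(*e)>np.hypot(*f) else f
            e=e*np.sign(e[1]); print("bar",np.round(r[0],1),np.round(r[1],1),"yaw",np.degrees(np.arctan2(-e[0],e[1])).round(2))
def blob(i,uv,z,rad=25,lo=100):   # bright mount blob near pixel: fit circle to outline cast on plane z
    u,v=map(int,uv); g=cv2.cvtColor(i["color"],cv2.COLOR_BGR2HSV); m=((g[...,2]>lo)&(g[...,1]<70)).astype(np.uint8)
    k=np.zeros_like(m); cv2.circle(k,(u,v),rad,1,-1); m&=k
    cs=cv2.findContours(m,cv2.RETR_EXTERNAL,cv2.CHAIN_APPROX_NONE)[0]; c=max(cs,key=cv2.contourArea)
    w=plane(i,c[:,0],z)[:,:2].astype(np.float32); (cc,rr)=cv2.minEnclosingCircle(w); print("blob",np.round(cc,1),"r",round(rr,1),"mean",w.mean(0).round(1),cv2.contourArea(c))
E
python3 - <<'E'
from h import *
i=load('w1'); bar(i); bar(i,lo=90)
s=.64
for uv in((392,328),(392,457)):
    uv=np.array(uv)*s; blob(i,uv,18,16); print(plane(i,uv,18).round(1))
for uv in((431,70),(431,98),(430,165),(429,195)): print(uv,plane(i,np.array(uv)*s,14).round(1))
bar(load('top0'))
# bench depth check
d=i["depth"]; print(d[int(328*s),int(392*s)],d[int(300*s),int(350*s)])
E
```

```text
bar [ 501.7 -285.6] [ 46.6 158.6] yaw 89.89
blob [ 461. -188.] r 19.5 mean [ 462.4 -188.2] 278.5
[[ 460.6 -181.8   18. ]]
blob [ 450.4 -327.2] r 25.8 mean [ 452.  -326.1] 193.0
[[ 447.3 -339.9   18. ]]
(431, 70) [[515.9  60.1  14. ]]
(431, 98) [[513.8  33.9  14. ]]
(430, 165) [[508.1 -27.9  14. ]]
(429, 195) [[505.2 -55.6  14. ]]
bar [510.4   3.2] [164.4  53. ] yaw -5.58
bar [ 810.1 -966.2] [163.   56.1] yaw -13.34
454.1758 464.94296
```

```bash
python3 -c "
from h import *
go((461,-184,70,-5.3))"
```

```text
t 1.98 p [471.6 -87.3 299.7] F [0.3 0.4 0.6] gap 85.3 ya -4.63
[-0.0972 -0.0026  0.2297] [-0.04  0.    0.67]
```

>>> drive_tool --plan '[[[-0.097,-0.0025,0.1],[0,0,0.7]],[[-0.097,-0.0025,0.1],[0,0,0.7]],[[-0.097,-0.0025,0.1],[0,0,0.7]],[[-0.097,-0.0025,0.23],[0,0,0.7]],[[-0.097,-0.0025,0.23],[0,0,0.7]],[[-0.097,-0.0025,0.23],[0,0,0.7]],[[-0.097,-0.0025,0.23],[0,0,0.7]],[[-0.097,-0.0025,0.23],[0,0,0.7]],[[-0.097,-0.0025,0.23],[0,0,0.7]]]'

```text
time_s: 2.73
position: [461.4, -183.5, 69.9]
tool_rot: [-0.001, 0.739, 0.674, -0.0]
wrist_force: [-0.5, -0.4, 0.9]
finger_gap: 85.5
```

```bash
cat >> h.py <<'E'
def wcloud(i):
    v,u=np.mgrid[:384,:512]; o,d=ray(i,np.c_[u.ravel(),v.ravel()])
    T=q2R(i["q"])@i["mount"][:3,:3]; return (o+d*(i["depth"].reshape(-1,1)/(d@T[:,2])[:,None])).reshape(384,512,3)
def tops(i,lo,hi,xy,rad):  # points in height band near xy
    P=wcloud(i); q=(P[...,2]>lo)&(P[...,2]<hi)&(np.hypot(P[...,0]-xy[0],P[...,1]-xy[1])<rad); return P[q],q
E
python3 - <<'E'
from h import *
go(); i=wrist('w2'); cv2.imwrite('pics/w2.png',cv2.resize(i['color'],(800,600)))
p,q=tops(i,14,24,(461,-184),25); print(len(p),np.median(p,0).round(1)); w=p[:,:2].astype(np.float32)
print(cv2.minEnclosingCircle(w),(w.min(0)+w.max(0))/2)
p,_=tops(i,-6,6,(461,-184),60); print(np.median(p,0))
E
```

```text
t 2.73 p [ 461.4 -183.5   69.9] F [-0.5 -0.4  0.9] gap 85.5 ya -5.28
914 [ 460.6 -184.3   17.8]
((460.58233642578125, -185.50511169433594), 12.809856414794922) [ 460.52588 -185.39691]
[ 461.78241725 -176.22446047   -0.58050612]
```

View pics/w2.png

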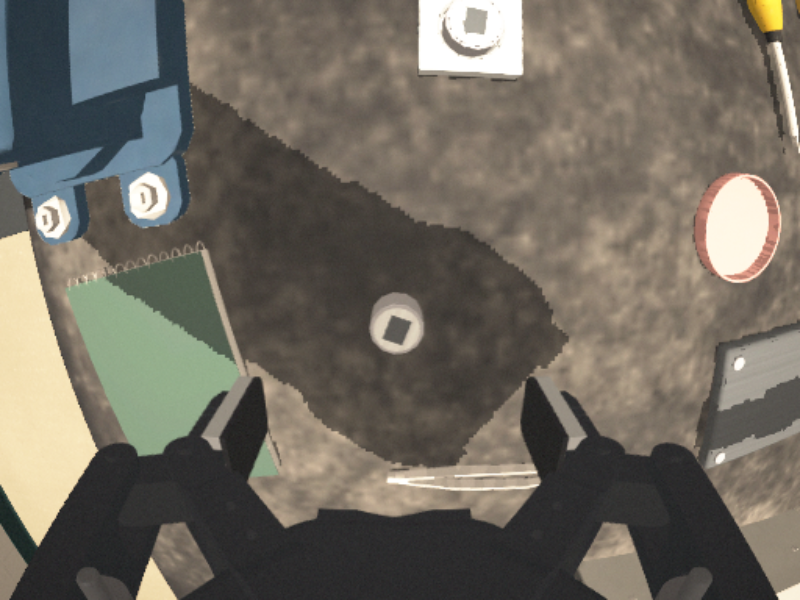

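The mount sits centrally between the fingers at (397,325). Depth puts its top at 17.8 mm and its centre at (460.5,-185.4).

>>> drive_tool --plan '[[[-0.0018,-0.001,0.03],[0,0,0]],[[-0.0018,-0.001,0.0605],[0,0,0]],[[-0.0018,-0.001,0.0605],[0,0,0]],[[-0.0018,-0.001,0.0605],[0,0,0]],[[-0.0018,-0.001,0.0605],[0,0,0]]]'

```text
time_s: 3.2
position: [461.4, -186.2, 11.6]
tool_rot: [0.001, 0.739, 0.674, 0.001]
wrist_force: [-0.2, -0.0, 0.2]
finger_gap: 85.5
```

>>> drive_tool --plan '[[[0,0,0],[0,0,0]],[[0,0,0],[0,0,0]],[[0,0,0],[0,0,0]],[[0,0,0],[0,0,0]],[[0,0,0],[0,0,0]],[[0,0,0],[0,0,0]],[[0,0,0],[0,0,0]],[[0,0,0],[0,0,0]],[[0,0,0],[0,0,0]],[[0,0,0],[0,0,0]],[[0,0,0],[0,0,0]],[[0,0,0],[0,0,0]]]' --hand 255 --newtons 40

```text
time_s: 4.2
position: [460.4, -186.0, 10.0]
tool_rot: [0.0, 0.739, 0.673, 0.0]
wrist_force: [-2.4, 2.4, 12.0]
finger_gap: 22.3
```

```bash
python3 -c "
from h import *
go((460.5,-185.2,100,-5.3),(516.5,59.5,100,-5.3))"
```

```text
t 4.2 p [ 460.4 -186.    10. ] F [-2.4  2.4 12. ] gap 22.3 ya -5.33
[ 0.0008  0.     -0.09  ] [ 0.02 -0.02 -0.03]
[ 0.2497  0.033  -0.0899] [ 0.02 -0.02 -0.03]
```

>>> drive_tool --plan '[[[0,0,-0.02],[0,0,0]],[[0,0,-0.05],[0,0,0]],[[0,0,-0.09],[0,0,0]],[[0,0,-0.09],[0,0,0]],[[0,0,-0.09],[0,0,0]],[[0,0,-0.09],[0,0,0]]]'

```text
time_s: 4.7
position: [460.3, -185.6, 99.4]
tool_rot: [-0.0, 0.739, 0.674, 0.0]
wrist_force: [-0.4, 1.2, -1.1]
finger_gap: 22.0
```

```bash
python3 - <<'E'
from h import *
go((516.5,59.5,100,-5.3)); i=wrist('w3'); cv2.imwrite('pics/w3.png',cv2.resize(i['color'][150:350,150:350],(600,600),interpolation=cv2.INTER_CUBIC))
p,q=tops(i,85,125,i["p"][:2],11); print(len(p)); P=wcloud(i)
T=q2R(i["q"])
for v in range(190,262,6): print(v,[tuple(((P[v,u]-i["p"])@T).round().astype(int)) for u in (236,244,252,260,268)])
E
```

```text
t 4.7 p [ 460.3 -185.6   99.4] F [-0.4  1.2 -1.1] gap 22.0 ya -5.31
[ 0.2493  0.0333 -0.0006] [ 0.01 -0.01 -0.01]
1247
190 [(np.int64(-2), np.int64(-15), np.int64(98)), (np.int64(-2), np.int64(-8), np.int64(99)), (np.int64(-2), np.int64(-1), np.int64(99)), (np.int64(-2), np.int64(5), np.int64(101)), (np.int64(-2), np.int64(12), np.int64(100))]
196 [(np.int64(-7), np.int64(-15), np.int64(99)), (np.int64(-8), np.int64(-8), np.int64(100)), (np.int64(-8), np.int64(-1), np.int64(100)), (np.int64(-7), np.int64(5), np.int64(99)), (np.int64(-8), np.int64(12), np.int64(100))]
202 [(np.int64(-13), np.int64(-15), np.int64(100)), (np.int64(-13), np.int64(-8), np.int64(100)), (np.int64(-13), np.int64(-1), np.int64(100)), (np.int64(-13), np.int64(6), np.int64(101)), (np.int64(-13), np.int64(13), np.int64(101))]
208 [(np.int64(-19), np.int64(-15), np.int64(101)), (np.int64(-19), np.int64(-8), np.int64(101)), (np.int64(-19), np.int64(-1), np.int64(101)), (np.int64(-19), np.int64(6), np.int64(100)), (np.int64(-19), np.int64(13), np.int64(100))]
214 [(np.int64(-25), np.int64(-16), np.int64(100)), (np.
[... 1029 characters left out ...]
.int64(7), np.int64(7), np.int64(-6))]
244 [(np.int64(4), np.int64(-10), np.int64(-7)), (np.int64(4), np.int64(-5), np.int64(-8)), (np.int64(4), np.int64(-1), np.int64(-8)), (np.int64(4), np.int64(3), np.int64(-8)), (np.int64(4), np.int64(7), np.int64(-7))]
250 [(np.int64(1), np.int64(-10), np.int64(-9)), (np.int64(1), np.int64(-5), np.int64(-8)), (np.int64(1), np.int64(-1), np.int64(-8)), (np.int64(1), np.int64(3), np.int64(-8)), (np.int64(1), np.int64(7), np.int64(-8))]
256 [(np.int64(-4), np.int64(-10), np.int64(-7)), (np.int64(-3), np.int64(-6), np.int64(-9)), (np.int64(-3), np.int64(-1), np.int64(-8)), (np.int64(-3), np.int64(3), np.int64(-7)), (np.int64(-3), np.int64(7), np.int64(-8))]
```

View pics/w3.png

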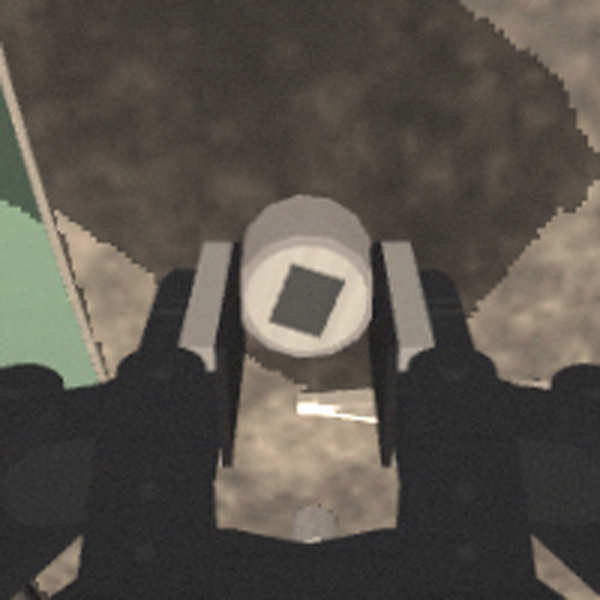

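The mount is held upright in the fingertips, with its top 8 mm behind the TCP. Next I look at the bar from straight above with the mount in hand.

```bash
python3 - <<'E'
from h import *
go((511,0,110,-5.3)); i=load('w3'); p,q=tops(i,103,112,i["p"][:2],14); T=q2R(i["q"]); t=(p-i["p"])@T
q=t[:,2]<-5; t=t[q]; print(len(t),t.min(0),t.max(0),cv2.minEnclosingCircle(t[:,:2].astype(np.float32)))
E
```

```text
t 4.75 p [ 459.9 -185.7   98.9] F [ 0.1  0.  -0.6] gap 22.3 ya -5.32
[ 0.1896  0.0337 -0.0111] [-0.05 -0.01 -0.02]
1576 [-12.28431288 -12.68293835 -12.48138383] [13.4431895  10.41586791 -5.01202253] ((0.08343781530857086, -0.03818556293845177), 13.891913414001465)
```

>>> drive_tool --plan '[[[0.04,0.007,-0.011],[0,0,0]],[[0.08,0.014,-0.011],[0,0,0]],[[0.12,0.022,-0.011],[0,0,0]],[[0.155,0.028,-0.011],[0,0,0]],[[0.18,0.033,-0.011],[0,0,0]],[[0.18,0.033,-0.011],[0,0,0]],[[0.18,0.033,-0.011],[0,0,0]],[[0.18,0.033,-0.011],[0,0,0]],[[0.18,0.033,-0.011],[0,0,0]]]'

```text
time_s: 5.5
position: [509.3, -11.1, 110.0]
tool_rot: [-0.0, 0.74, 0.673, -0.001]
wrist_force: [-0.2, -0.3, -0.1]
finger_gap: 22.6
```

```bash
python3 - <<'E'
from h import *
go(); i=wrist('w4'); cv2.imwrite('pics/w4.png',cv2.resize(i['color'],(800,600)))
bar(i,14,100);bar(i,14,140)
P=wcloud(i); q=(abs(P[...,2]-14)<3)&(np.hypot(P[...,0]-511,P[...,1]-2)<95); p=P[q]; print(len(p),np.median(p,0))
w=p[:,:2].astype(np.float32); print(cv2.minAreaRect(w))
# bore floors
for z,xy,r in((6,(516.5,60),16),(6,(508,-28),12),(24,(514,33),12),(24,(505,-56),16)):
    p,_=tops(i,z-3,z+3,xy,r)
    if len(p): print(z,len(p),np.median(p[:,2]).round(1),[np.round(c,1) for c in cv2.minEnclosingCircle(p[:,:2].astype(np.float32))],p[:,:2].mean(0).round(1))
E
```

```text
t 5.5 p [509.3 -11.1 110. ] F [-0.2 -0.3 -0.1] gap 22.6 ya -5.44
5410 [514.24327887  22.29197416  13.30616998]
((511.3632507324219, 14.76971435546875), (131.315673828125, 45.15739440917969), 84.72157287597656)
6 850 5.3 [array([515.8,  60.5]), np.float64(13.8)] [516.1  60.6]
6 272 5.5 [array([506.6, -29.3]), np.float64(8.7)] [506.7 -30. ]
24 307 23.6 [array([512.9,  33.8]), np.float64(7.9)] [513.  34.]
```

View pics/w4.png

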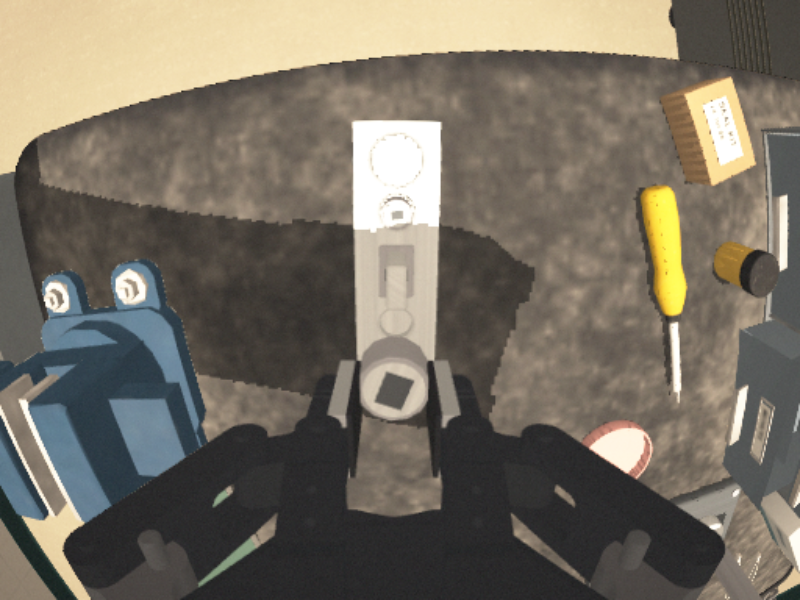

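The overhead view shows the empty large bore at (397,158), the small seated mount at (398,212) and the tab at (396,270). The empty small bore is at (397,322) and the held mount at (393,390). The depth data give the bore centres.

```bash
python3 -c "
from h import *
go((517.1,60,110,-5.3),(517.1,60,45,-5.3))"
```

```text
t 5.55 p [509.4 -11.1 110.2] F [-0.5 -0.8 -0.4] gap 22.4 ya -5.44
[0.0715 0.0009 0.0002] [-0.03  0.03 -0.14]
[0.0715 0.0009 0.0652] [-0.03  0.03 -0.14]
```

>>> drive_tool --plan '[[[0.04,0.0005,0],[0,0,0]],[[0.0715,0.001,0],[0,0,0]],[[0.0715,0.001,0],[0,0,0]],[[0.0715,0.001,0.03],[0,0,0]],[[0.0715,0.001,0.065],[0,0,0]],[[0.0715,0.001,0.065],[0,0,0]],[[0.0715,0.001,0.065],[0,0,0]],[[0.0715,0.001,0.065],[0,0,0]]]'

```text
time_s: 6.22
position: [518.1, 60.4, 46.8]
tool_rot: [0.0, 0.74, 0.673, 0.0]
wrist_force: [1.2, 0.0, 0.5]
finger_gap: 22.4
```

```bash
cat >> h.py <<'E'
def rel(i,zb=14,xr=(15,60)):   # bar face edges and held mount in tool coordinates
    P=wcloud(i); T=q2R(i["q"]); t=(P-i["p"])@T
    m=(abs(P[...,2]-zb)<2.5)&(abs(t[...,1])<40)&(t[...,0]>-30)&(t[...,0]<60); b=t[m]
    for a in range(-30,60,4):
        c=b[(b[:,0]>=a)&(b[:,0]<a+4)]
        if len(c)>5: print(a,c[:,1].min().round(1),c[:,1].max().round(1),((c[:,1].min()+c[:,1].max())/2).round(2),len(c))
    print("bar x range",b[:,0].min(),b[:,0].max())
    m=(t[...,2]<-5)&(t[...,2]>-11)&(np.hypot(t[...,0],t[...,1])<14); h=t[m]; print("mount",h.min(0).round(1),h.max(0).round(1),len(h))
E
python3 - <<'E'
from h import *
go(); i=wrist('w5'); rel(i); cv2.imwrite('pics/w5.png',cv2.resize(i['color'][100:350,130:380],(600,600),interpolation=cv2.INTER_CUBIC))
E
```

```text
t 6.22 p [518.1  60.4  46.8] F [1.2 0.  0.5] gap 22.4 ya -5.42
-10 -23.6 19.6 -2.02 83
-6 -23.6 19.5 -2.06 157
-2 -23.9 19.4 -2.29 143
2 -23.9 19.8 -2.06 159
6 -23.7 19.7 -2.02 197
10 -24.3 19.5 -2.36 298
14 -24.1 19.4 -2.39 405
18 -24.0 19.3 -2.35 285
bar x range -8.47955187845143 20.617790660478214
mount [-11.4 -12.7 -11. ] [13.3 10.7 -5.1] 1557
```

View pics/w5.png

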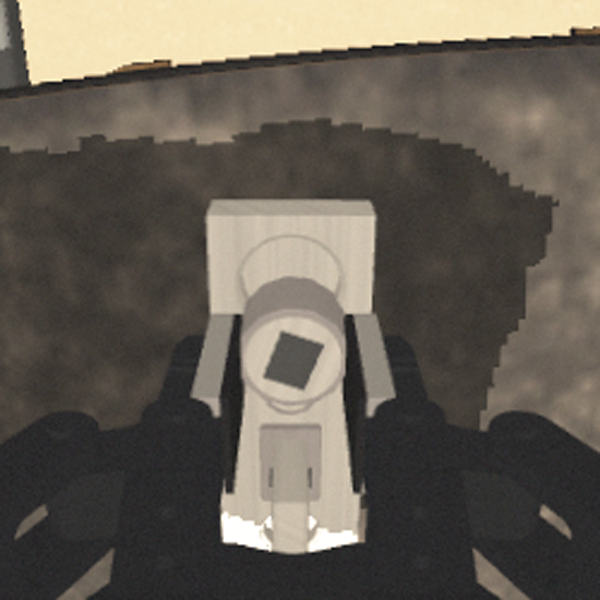

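```bash
python3 -c "
from h import *
go((517.0,60.5,24,-5.4),(517.0,60.5,15.5,-5.4))"
```

```text
t 6.27 p [518.4  60.7  47.2] F [0.3 0.  0.2] gap 22.7 ya -5.39
[-0.0004 -0.0014  0.0232] [ 0.1  -0.02  0.01]
[-0.0004 -0.0014  0.0317] [ 0.1  -0.02  0.01]
```

>>> drive_tool --plan '[[[-0.0003,-0.0013,0.01],[0,0,0]],[[-0.0003,-0.0013,0.019],[0,0,0]],[[-0.0003,-0.0013,0.019],[0,0,0]],[[-0.0003,-0.0013,0.019],[0,0,0]],[[-0.0003,-0.0013,0.019],[0,0,0]],[[-0.0003,-0.0013,0.019],[0,0,0]]]'

```text
time_s: 6.77
position: [516.3, 61.1, 26.7]
tool_rot: [0.0, 0.739, 0.673, 0.0]
wrist_force: [-0.1, 0.4, -0.1]
finger_gap: 23.0
```

```bash
python3 - <<'E'
from h import *
i=wrist('w6'); rel(i); go((517.0,60.5,24,-5.4))
E
```

```text
-30 -14.5 11.8 -1.37 79
-26 -14.4 11.6 -1.39 89
-22 -13.7 10.9 -1.38 39
-6 19.7 21.6 20.66 12
-2 -21.9 22.1 0.08 50
2 -21.6 21.8 0.05 195
6 -22.2 21.7 -0.21 259
10 -22.0 21.5 -0.25 375
14 -21.8 21.8 -0.02 505
18 -21.7 21.7 -0.02 294
bar x range -29.943618002218713 20.05833253722462
mount [-11.7 -12.7 -10.9] [13.3 10.3 -5.1] 1548
t 6.82 p [516.4  61.1  26.7] F [ 0.7 -0.5 -0.4] gap 22.3 ya -5.33
[-0.0005  0.0007  0.0027] [ 0.02 -0.    0.07]
```

>>> drive_tool --plan '[[[-0.0006,0.0009,0.001],[0,0,0]],[[-0.0006,0.0009,0.002],[0,0,0]],[[-0.0006,0.0009,0.004],[0,0,0]],[[-0.0006,0.0009,0.006],[0,0,0]],[[-0.0006,0.0009,0.008],[0,0,0]],[[-0.0006,0.0009,0.01],[0,0,0]],[[-0.0006,0.0009,0.0115],[0,0,0]],[[-0.0006,0.0009,0.0115],[0,0,0]],[[-0.0006,0.0009,0.0115],[0,0,0]]]'

```text
time_s: 7.57
position: [517.1, 60.4, 15.8]
tool_rot: [-0.0, 0.739, 0.673, 0.0]
wrist_force: [-8.4, 0.4, 28.1]
finger_gap: 22.5
```

```bash
python3 - <<'E'
from h import *
i=wrist('w7'); rel(i); go()
p,_=tops(i,12,34,i["p"][:2],8); print("top z",np.median(p[:,2]))
E
```

```text
-30 -15.0 11.7 -1.67 83
-26 -14.3 11.5 -1.4 95
-22 -13.7 10.8 -1.41 214
-18 -12.9 10.1 -1.38 113
-14 -12.7 10.0 -1.37 18
-2 -22.7 20.6 -1.08 9
2 -22.7 21.0 -0.86 69
6 -23.1 20.8 -1.16 284
10 -22.9 20.6 -1.14 497
14 -22.6 21.1 -0.78 563
18 -22.6 20.9 -0.86 416
bar x range -29.960433596783787 20.884968301838793
mount [-11.5 -12.7 -10.9] [13.3 10.4 -5. ] 1568
t 7.62 p [517.1  60.4  15.8] F [-9.7  0.7 28.2] gap 22.5 ya -5.35
top z 24.020761419664822
```

>>> drive_tool --plan '[[[0,0,-0.0008],[0,0,0]],[[0,0,-0.0008],[0,0,0]],[[0,0,-0.0008],[0,0,0]],[[0,0,-0.0008],[0,0,0]],[[0,0,-0.0008],[0,0,0]],[[0,0,-0.0008],[0,0,0]],[[0,0,-0.03],[0,0,0]],[[0,0,-0.06],[0,0,0]],[[0,0,-0.1],[0,0,0]],[[0,0,-0.1],[0,0,0]],[[0,0,-0.1],[0,0,0]],[[0,0,-0.1],[0,0,0]]]' --hand 0

```text
time_s: 8.62
position: [516.8, 60.7, 114.8]
tool_rot: [-0.0, 0.739, 0.674, 0.0]
wrist_force: [-0.7, -0.2, 0.0]
finger_gap: 85.3
```

```bash
cat >> h.py <<'E'
def heights(i):
    for n,xy,r,lo,hi in(("LL",(516.5,60.5),9,3,45),("SL",(513.5,33.5),6,3,45),("SR",(507.5,-29),6,3,45),("LR",(505,-56),9,3,45)):
        p,_=tops(i,lo,hi,xy,r); 
        if len(p): print(n,len(p),np.percentile(p[:,2],[10,50,90]).round(1))
E
python3 - <<'E'
from h import *
i=wrist('w8'); heights(i); go((447,-339,110,-5.3),(447,-339,70,-5.3))
E
```

```text
LL 352 [23.  24.  24.9]
SL 137 [23.  23.8 24.6]
SR 4 [5.1 5.5 5.9]
LR 193 [23.2 24.  25. ]
t 8.67 p [516.5  60.5 114.3] F [-0.6 -0.9 -0.2] gap 85.3 ya -5.32
[-0.4043 -0.0322  0.0044] [-0.06  0.02 -0.02]
[-0.4042 -0.0321  0.0444] [-0.06  0.02 -0.02]
```

The large mount is seated: its top is at 24.0 mm, the same as the mounts that were already in the bar. On to the small one.

>>> drive_tool --plan '[[[-0.2,-0.016,0],[0,0,0]],[[-0.404,-0.032,0],[0,0,0]],[[-0.404,-0.032,0],[0,0,0]],[[-0.404,-0.032,0],[0,0,0]],[[-0.404,-0.032,0],[0,0,0]],[[-0.404,-0.032,0],[0,0,0]],[[-0.404,-0.032,0],[0,0,0]],[[-0.404,-0.032,0.02],[0,0,0]],[[-0.404,-0.032,0.044],[0,0,0]],[[-0.404,-0.032,0.044],[0,0,0]],[[-0.404,-0.032,0.044],[0,0,0]],[[-0.404,-0.032,0.044],[0,0,0]]]'

```text
time_s: 9.67
position: [445.1, -340.7, 68.9]
tool_rot: [-0.002, 0.741, 0.672, -0.001]
wrist_force: [0.4, 0.2, 0.9]
finger_gap: 85.2
```

```bash
python3 - <<'E'
from h import *
i=wrist('w9'); p,q=tops(i,14,24,(447,-339),18); print(len(p),np.median(p,0).round(1)); w=p[:,:2].astype(np.float32)
c=cv2.minEnclosingCircle(w); print(c,(w.min(0)+w.max(0))/2); x,y=c[0]
go((x+1.1,y-.5,9.5,-5.3))
E
```

```text
392 [ 446.9 -338.9   17.6]
((446.9327087402344, -339.5991516113281), 7.996304512023926) [ 446.8409  -339.57697]
t 9.72 p [ 446.4 -339.1   69.5] F [1.1 0.1 0. ] gap 85.4 ya -5.44
[-0.0009  0.0019  0.06  ] [-0.15 -0.04 -0.14]
```

>>> drive_tool --plan '[[[-0.001,0.001,0.03],[0,0,0]],[[-0.001,0.001,0.0595],[0,0,0]],[[-0.001,0.001,0.0595],[0,0,0]],[[-0.001,0.001,0.0595],[0,0,0]],[[-0.001,0.001,0.0595],[0,0,0]]]'

```text
time_s: 10.13
position: [449.2, -339.7, 12.8]
tool_rot: [0.0, 0.739, 0.674, 0.0]
wrist_force: [0.0, -0.6, 0.4]
finger_gap: 85.6
```

>>> drive_tool --plan '[[[0,0,0],[0,0,0]],[[0,0,0],[0,0,0]],[[0,0,0],[0,0,0]],[[0,0,0],[0,0,0]],[[0,0,0],[0,0,0]],[[0,0,0],[0,0,0]],[[0,0,0],[0,0,0]],[[0,0,0],[0,0,0]],[[0,0,0],[0,0,0]],[[0,0,0],[0,0,0]],[[0,0,0],[0,0,0]],[[0,0,0],[0,0,0]]]' --hand 255 --newtons 40

```text
time_s: 11.13
position: [448.6, -340.1, 11.8]
tool_rot: [0.0, 0.739, 0.673, 0.0]
wrist_force: [-1.4, 2.1, 6.4]
finger_gap: 13.3
```

>>> drive_tool --plan '[[[0,0,-0.02],[0,0,0]],[[0,0,-0.05],[0,0,0]],[[0,0,-0.1],[0,0,0]],[[0,0,-0.1],[0,0,0]],[[0,0,-0.1],[0,0,0]],[[0,0,-0.1],[0,0,0]],[[0,0,-0.1],[0,0,0]]]'

```text
time_s: 11.72
position: [448.3, -339.5, 110.7]
tool_rot: [-0.0, 0.739, 0.674, -0.0]
wrist_force: [0.8, -0.3, -1.3]
finger_gap: 12.7
```

```bash
python3 - <<'E'
from h import *
i=wrist('w10'); P=wcloud(i);T=q2R(i["q"]);t=(P-i["p"])@T
m=(t[...,2]<-5)&(t[...,2]>-12)&(np.hypot(t[...,0],t[...,1])<11); h=t[m]; print("mount",h.min(0).round(1),h.max(0).round(1),len(h),np.median(h[:,2]),np.linalg.lstsq(np.c_[h[:,:2],np.ones(len(h))],h[:,2],rcond=None)[0])
go((508.5,-28.5,115,-5.35))
j=load('w8')
E
```

```text
mount [ -9.4  -8.2 -11.3] [ 9.7  6.  -5. ] 541 -5.885724153757153 [-0.01526709 -0.03246799 -6.02472245]
t 11.77 p [ 448.1 -339.6  110.5] F [ 0.3 -0.2 -0.1] gap 13.0 ya -5.33
[ 0.3154  0.0313 -0.0044] [-0.08 -0.03  0.02]
```

>>> drive_tool --plan '[[[0.15,0.015,-0.004],[0,0,0]],[[0.314,0.031,-0.004],[0,0,0]],[[0.314,0.031,-0.004],[0,0,0]],[[0.314,0.031,-0.004],[0,0,0]],[[0.314,0.031,-0.004],[0,0,0]],[[0.314,0.031,-0.004],[0,0,0]],[[0.314,0.031,-0.004],[0,0,0]],[[0.314,0.031,-0.004],[0,0,0]],[[0.314,0.031,0.03],[0,0,0]],[[0.314,0.031,0.066],[0,0,0]],[[0.314,0.031,0.066],[0,0,0]],[[0.314,0.031,0.066],[0,0,0]]]'

```text
time_s: 12.77
position: [507.2, -31.0, 44.4]
tool_rot: [-0.001, 0.74, 0.673, -0.002]
wrist_force: [0.1, -0.1, 1.3]
finger_gap: 13.1
```

```bash
cat >> h.py <<'E'
def rel2(i):
    P=wcloud(i); T=q2R(i["q"]); t=(P-i["p"])@T
    def box(n,m):
        h=t[m]; 
        if len(h): print(n,h.min(0).round(1),h.max(0).round(1),"mid",((h.min(0)+h.max(0))/2).round(2),len(h))
    z=P[...,2]; near=(abs(t[...,1])<30)
    box("tab top",(abs(z-48)<1.5)&near&(t[...,0]>12)&(t[...,0]<50)&(abs(t[...,1])<9))
    for a in range(10,80,8):box("bar %d"%a,(abs(z-14)<2.5)&near&(t[...,0]>a)&(t[...,0]<a+8))
    box("SL",(abs(z-24)<2)&(np.hypot(t[...,0]-62,t[...,1])<10.5))
    box("LL",(abs(z-24)<2)&(np.hypot(t[...,0]-89,t[...,1])<15))
    box("held",(t[...,2]<-3)&(t[...,2]>-8.5)&(np.hypot(t[...,0],t[...,1])<11))
E
python3 - <<'E'
from h import *
i=wrist('w11'); rel2(i); go(); cv2.imwrite('pics/w11.png',cv2.resize(i['color'][60:310,130:380],(600,600),interpolation=cv2.INTER_CUBIC))
E
```

```text
tab top [23.9 -4.9 -5. ] [45.1  4.6 -2.1] mid [34.49 -0.17 -3.57] 667
bar 10 [ 10.  -22.1  28.9] [18.  21.8 32.8] mid [14.   -0.15 30.81] 632
bar 18 [ 18.  -22.4  28. ] [26.  21.9 32.8] mid [21.99 -0.27 30.41] 545
bar 26 [ 26.  -22.1  27.8] [34.  21.7 32.9] mid [29.99 -0.2  30.37] 560
bar 34 [ 34.1 -21.8  27.9] [42.  22.1 32.7] mid [38.01  0.12 30.28] 562
bar 42 [ 42.  -21.7  27.8] [50.  22.2 32.5] mid [46.    0.21 30.19] 720
bar 50 [ 50.  -21.9  28.9] [58.  22.3 32.8] mid [54.    0.19 30.84] 971
bar 58 [ 58.  -22.4  28.9] [66.  22.6 32.8] mid [62.02  0.09 30.83] 631
bar 66 [ 66.  -21.8  28.6] [73.8 22.3 32.7] mid [69.91  0.23 30.65] 701
bar 74 [ 74.1 -21.6  27.9] [82.  22.3 32.8] mid [78.02  0.3  30.33] 937
SL [57.1 -7.4 18.4] [72.1  7.9 22.3] mid [64.59  0.25 20.35] 620
LL [ 80.3 -12.2  18.3] [103.6  11.6  22.3] mid [91.92 -0.32 20.29] 1508
held [-9.5 -8.2 -7.9] [ 9.7  5.8 -3. ] mid [ 0.09 -1.2  -5.45] 636
t 12.82 p [508.3 -31.1  45.9] F [ 1.  -0.4 -0.4] gap 12.6 ya -5.41
```

View pics/w11.png

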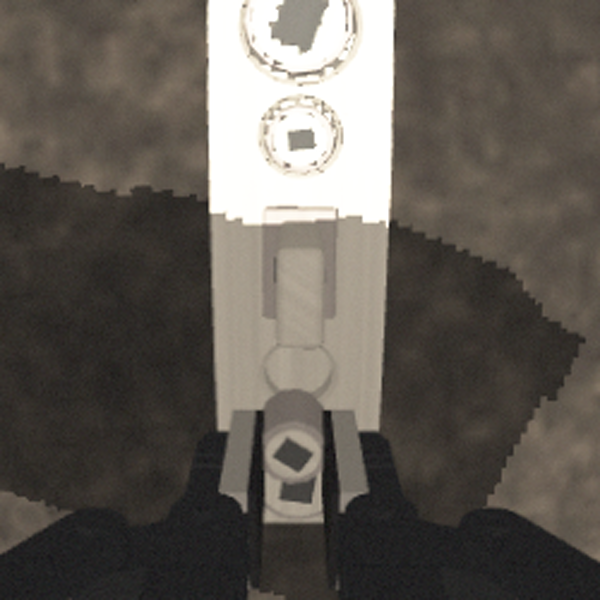

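```bash
python3 - <<'E'
from h import *
for n in('w11','w10','w7'):
    i=load(n);P=wcloud(i);T=q2R(i["q"]);t=(P-i["p"])@T
    for c in(-3,-1,1):
        m=(abs(t[...,1]-c)<1)&(abs(t[...,0])<16)&(abs(t[...,2]+(8 if n=='w7' else 6))<1.3); h=t[m]; print(n,c,h[:,0].min().round(1),h[:,0].max().round(1),len(h))
E
```

```text
w11 -3 -7.8 7.7 92
w11 -1 -7.6 7.9 101
w11 1 -7.1 7.5 96
w10 -3 -8.0 7.7 89
w10 -1 -7.7 8.2 101
w10 1 -7.1 7.8 90
w7 -3 -11.5 13.0 153
w7 -1 -11.1 12.9 157
w7 1 -11.2 12.5 157
```

>>> drive_tool --plan '[[[0.003,0.001,0],[0,0,0]],[[0.003,0.001,0.008],[0,0,0]],[[0.003,0.001,0.015],[0,0,0]],[[0.003,0.001,0.015],[0,0,0]],[[0.003,0.001,0.015],[0,0,0]],[[0.003,0.001,0.015],[0,0,0]],[[0.003,0.001,0.015],[0,0,0]]]'

```text
time_s: 13.4
position: [510.0, -27.4, 30.7]
tool_rot: [0.0, 0.739, 0.673, 0.0]
wrist_force: [0.1, 0.7, -0.8]
finger_gap: 12.7
```

```bash
python3 - <<'E'
from h import *
i=wrist('w12'); rel2(i); go()
E
```

```text
tab top [ 20.2  -7.4 -18.5] [ 41.6   2.2 -15.8] mid [ 30.86  -2.56 -17.14] 774
bar 10 [ 10.  -24.2  14.6] [18.  19.4 18.9] mid [14.   -2.38 16.76] 641
bar 18 [ 18.  -24.4  14.2] [26.  19.3 19.1] mid [22.   -2.55 16.66] 604
bar 26 [ 26.  -24.   14.2] [34.  19.4 18.9] mid [30.   -2.32 16.59] 635
bar 34 [ 34.  -24.3  14.2] [42.  19.3 19.1] mid [38.01 -2.5  16.68] 649
bar 42 [ 42.1 -24.4  14.2] [50.  19.6 19.2] mid [46.03 -2.41 16.7 ] 1066
bar 50 [ 50.  -24.3  15.3] [58.  19.8 19.2] mid [53.99 -2.25 17.26] 939
bar 58 [ 58.  -24.7  15.4] [66.  19.8 19.2] mid [62.01 -2.46 17.32] 745
bar 66 [ 66.  -24.4  14.7] [74.  19.5 19.2] mid [70.   -2.48 16.96] 1058
bar 74 [ 74.  -24.3  15.3] [82.  19.9 19.2] mid [78.   -2.19 17.24] 777
SL [53.6 -9.9  4.9] [69.   5.2  8.7] mid [61.27 -2.38  6.8 ] 717
LL [ 76.5 -14.8   4.9] [100.9   9.    8.7] mid [88.7  -2.89  6.78] 1830
held [-9.8 -8.3 -8.3] [ 9.3  6.7 -3. ] mid [-0.24 -0.78 -5.69] 640
t 13.45 p [510.  -27.4  30.7] F [ 0.1 -0.3 -0.1] gap 13.0 ya -5.34
```

>>> drive_tool --plan '[[[-0.0003,-0.0012,0.0],[0,0,0]],[[-0.0003,-0.0012,0.0],[0,0,0]],[[-0.0003,-0.0012,0.0],[0,0,0]],[[-0.0003,-0.0012,0.0],[0,0,0]],[[-0.0003,-0.0012,0.0],[0,0,0]]]'

```text
time_s: 13.87
position: [508.6, -27.5, 30.5]
tool_rot: [0.0, 0.739, 0.673, -0.0]
wrist_force: [-0.1, 0.0, -0.4]
finger_gap: 13.3
```

```bash
python3 - <<'E'
from h import *
i=wrist('w13'); rel2(i); go()
E
```

```text
tab top [ 20.2  -6.  -18.5] [ 41.9   3.6 -16. ] mid [ 31.04  -1.19 -17.23] 769
bar 10 [ 10. -23.  14.] [17.9 20.6 18.9] mid [13.97 -1.2  16.45] 661
bar 18 [ 18.  -23.1  14. ] [26.  20.8 18.9] mid [21.99 -1.12 16.45] 605
bar 26 [ 26.  -22.9  14.1] [34.  20.6 18.9] mid [30.01 -1.15 16.46] 625
bar 34 [ 34. -23.  14.] [42.  20.9 18.8] mid [37.99 -1.04 16.43] 661
bar 42 [ 42.1 -22.8  14. ] [50. 21. 19.] mid [46.03 -0.89 16.5 ] 1058
bar 50 [ 50.  -23.2  15.3] [58. 21. 19.] mid [53.98 -1.11 17.14] 952
bar 58 [ 58.1 -23.   15.2] [66.  20.7 19. ] mid [62.03 -1.15 17.07] 743
bar 66 [ 66.2 -23.3  15.2] [74.  21.1 19. ] mid [70.1  -1.12 17.08] 1055
bar 74 [ 74.  -23.1  15.3] [82. 21. 19.] mid [78.   -1.06 17.13] 796
SL [54.2 -8.5  4.7] [69.   6.7  8.4] mid [61.57 -0.9   6.59] 722
LL [ 76.5 -13.3   4.5] [100.9  10.5   8.5] mid [88.71 -1.39  6.51] 1836
held [-9.8 -8.2 -8.3] [ 9.5  6.2 -3. ] mid [-0.13 -1.   -5.66] 637
t 13.92 p [508.6 -27.5  30.5] F [ 0.3 -0.2 -0.9] gap 12.9 ya -5.33
```

Aligned within a few tenths of a millimetre. Inserting.

>>> drive_tool --plan '[[[-0.0002,0,0.002],[0,0,0]],[[-0.0002,0,0.004],[0,0,0]],[[-0.0002,0,0.006],[0,0,0]],[[-0.0002,0,0.008],[0,0,0]],[[-0.0002,0,0.01],[0,0,0]],[[-0.0002,0,0.0115],[0,0,0]],[[-0.0002,0,0.0128],[0,0,0]],[[-0.0002,0,0.0128],[0,0,0]],[[-0.0002,0,0.0128],[0,0,0]]]'

```text
time_s: 14.67
position: [508.6, -27.7, 17.8]
tool_rot: [-0.0, 0.739, 0.673, 0.0]
wrist_force: [-2.9, 0.6, 6.4]
finger_gap: 13.0
```

```bash
python3 - <<'E'
from h import *
i=wrist('w14'); go()
p,_=tops(i,12,34,i["p"][:2],5); print("top z",np.median(p[:,2])); heights(i)
E
```

```text
t 14.72 p [508.6 -27.8  17.8] F [-1.5 -0.2  7. ] gap 13.2 ya -5.34
top z 23.92190915994334
LL 1230 [22.9 23.8 24.8]
SL 528 [23.  23.8 24.7]
SR 342 [23.  23.9 24.7]
LR 561 [23.1 24.  24.7]
```

>>> drive_tool --plan '[[[0,0,-0.0003],[0,0,0]],[[0,0,-0.0003],[0,0,0]],[[0,0,-0.0003],[0,0,0]],[[0,0,-0.0003],[0,0,0]],[[0,0,-0.0003],[0,0,0]],[[0,0,-0.0003],[0,0,0]],[[0,0,-0.03],[0,0,0]],[[0,0,-0.06],[0,0,0]],[[0.031,0,-0.06],[0,0,0]],[[0.031,0,-0.06],[0,0,0]],[[0.031,0,-0.06],[0,0,0]],[[0.031,0,-0.06],[0,0,0]]]' --hand 0

```text
time_s: 15.72
position: [511.3, 3.1, 77.6]
tool_rot: [0.0, 0.739, 0.674, -0.0]
wrist_force: [-0.4, -1.1, -0.2]
finger_gap: 85.4
```

```bash
python3 - <<'E'
from h import *
i=wrist('w15'); heights(i); go((511.5,3.1,18,-5.3))
P=wcloud(i); T=q2R(i["q"]); t=(P-i["p"])@T
m=(abs(P[...,2]-48)<2)&(abs(t[...,1])<12)&(abs(t[...,0])<20); h=t[m]; print(h.min(0),h.max(0),(h.min(0)+h.max(0))/2,len(h))
for a in range(-20,60,10):
    m=(abs(P[...,2]-14)<2.5)&(abs(t[...,1])<30)&(t[...,0]>a)&(t[...,0]<a+10);h=t[m]
    if len(h): print(a,h[:,1].min(),h[:,1].max(),(h[:,1].min()+h[:,1].max())/2)
E
```

```text
LL 579 [23.1 24.  24.9]
SL 241 [22.8 23.8 24.7]
SR 168 [22.9 23.8 24.7]
LR 327 [23.2 24.1 24.9]
t 15.77 p [511.3   2.6  77.5] F [-0.3 -0.5  0.3] gap 85.6 ya -5.36
[0.0005 0.0002 0.0595] [-0.02  0.03 -0.06]
[-10.45953735  -5.92599787  28.3482255 ] [11.09220647  3.72089655 31.56562272] [ 0.31633456 -1.10255066 29.95692411] 448
-20 -23.467524329316422 20.8141127001101 -1.3267058146031605
-10 -23.270133182355345 20.45614964314742 -1.4069917696039624
0 -22.917025086078255 20.781087893750062 -1.0679685961640963
10 -23.239456444938725 20.507445793094245 -1.3660053259222398
20 -23.095074983646636 20.905184013112958 -1.0949454852668392
30 -22.803394863665 21.160756095454307 -0.8213193841053474
40 -22.57605598909247 21.214789536742757 -0.6806332261748569
50 -22.470473200705232 21.544297211811674 -0.46308799444677895
```

```bash
python3 - <<'E'
from h import *
for n in('top0','scene0'):
    i=load(n);P=cloud(i)
    b=(abs(P[...,2])<4)&(P[...,0]>400)&(P[...,0]<600)&(abs(P[...,1]+150)<120);print(n,"bench z",np.median(P[b][:,2]))
    m=(abs(P[...,2]-12)<4)&(P[...,0]>630)&(P[...,0]<830)&(abs(P[...,1]+262)<65)
    g=i["color"].astype(int); p=P[m][:,:2].astype(np.float32); r=cv2.minAreaRect(p); print("plate",len(p),r)
    m=(P[...,2]>140)&(P[...,2]<240)&(P[...,0]>600)&(P[...,0]<700)&(abs(P[...,1]+268)<40); q=P[m]
    print("barrel",len(q),q.min(0).round(1),q.max(0).round(1),np.percentile(q,[2,98],axis=0).round(1))
    for x in range(630,700,6):
        s=q[abs(q[:,0]-x)<3]
        if len(s)>3: print(x,np.percentile(s[:,1],[3,97]).round(1),np.percentile(s[:,2],[3,97]).round(1),len(s))
j=load('scene0'); P=cloud(j); cv2.imwrite('pics/s0c.png',cv2.resize(j['color'][140:200,280:380],(800,480),interpolation=cv2.INTER_CUBIC))
print(cv2.minAreaRect(np.float32([[0,0],[2,0],[0,1]])))
E
```

```text
top0 bench z -1.1856129420318666
plate 578 ((725.6267700195312, -264.13995361328125), (147.86903381347656, 91.13333129882812), 3.8580384254455566)
barrel 292 [ 641.5 -288.2  172.5] [ 699.8 -246.8  214.6] [[ 642.1 -285.3  176.6]
 [ 698.9 -247.6  211.3]]
642 [-285.6 -253.6] [175.6 206.4] 46
648 [-286.  -252.9] [192.5 208.3] 24
654 [-285.2 -253.7] [191.2 206.9] 25
660 [-285.  -253.6] [192.5 213.7] 27
666 [-283.3 -253.4] [195.8 206.6] 19
672 [-282.8 -250.6] [189.9 209. ] 26
678 [-283.4 -253.2] [191.4 206.4] 20
684 [-280.4 -253.2] [192.3 206.2] 18
690 [-284.9 -247.3] [177.1 210.7] 49
696 [-283.8 -247. ] [203.9 211.7] 33
scene0 bench z 0.6603549817460816
plate 259 ((726.3035888671875, -237.85877990722656), (51.32728958129883, 152.7825927734375), 87.54801177978516)
barrel 364 [ 639.1 -289.4  172.3] [ 699.7 -247.1  216.3] [[ 642.9 -286.9  174.3]
 [ 698.6 -252.1  211.4]]
642 [-281.1 -252.4] [174.4 206.7] 56
648 [-286.9 -254.2] [175.6 208.9] 64
654 [-285.9 -268.7] [182.1 206.6] 14
660 [-285.1 -262.4] [179.9 213.6] 36
666 [-285.5 -267.4] [179.3 212. ] 24
672 [-284.1 -265.5] [179.2 208.2] 24
678 [-284.1 -263.5] [183.5 207.1] 21
684 [-284.1 -269.6] [179.3 206.2] 17
690 [-286.8 -248.2] [174.1 211. ] 48
696 [-286.6 -254.9] [174.2 211.6] 57
((1.0, 0.5), (1.0, 2.0), 90.0)
```

View pics/s0c.png

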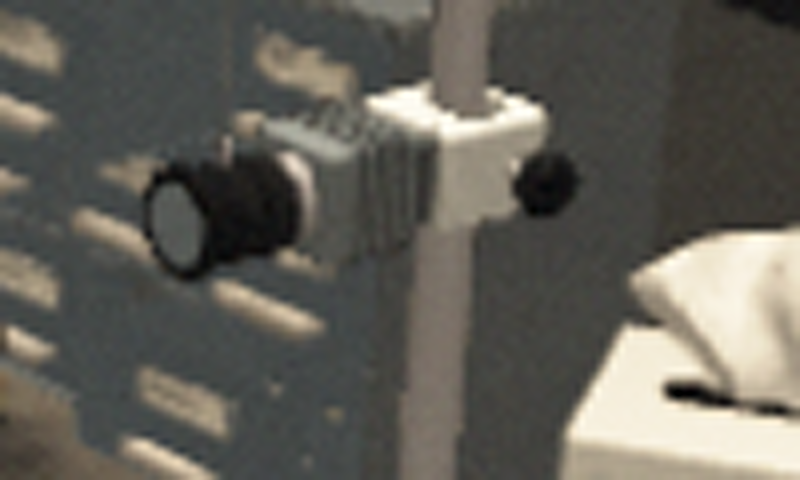

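The scene crop shows the lens glass centred at crop (177,222), which is image pixel (302.1,167.8). Now gripping the tab.

>>> drive_tool --plan '[[[0.0003,0,0.03],[0,0,0]],[[0.0003,0,0.0595],[0,0,0]],[[0.0003,0,0.0595],[0,0,0]],[[0.0003,0,0.0595],[0,0,0]],[[0.0003,0,0.0595],[0,0,0]]]'

```text
time_s: 16.18
position: [511.9, 2.6, 19.2]
tool_rot: [0.0, 0.74, 0.673, 0.0]
wrist_force: [0.1, 0.7, 0.7]
finger_gap: 85.4
```

>>> drive_tool --plan '[[[0,0,0],[0,0,0]],[[0,0,0],[0,0,0]],[[0,0,0],[0,0,0]],[[0,0,0],[0,0,0]],[[0,0,0],[0,0,0]],[[0,0,0],[0,0,0]],[[0,0,0],[0,0,0]],[[0,0,0],[0,0,0]],[[0,0,0],[0,0,0]],[[0,0,0],[0,0,0]],[[0,0,0],[0,0,0]],[[0,0,0],[0,0,0]]]' --hand 255 --newtons 80

```text
time_s: 17.18
position: [511.6, 3.5, 18.5]
tool_rot: [-0.0, 0.739, 0.673, 0.0]
wrist_force: [-0.8, -0.2, 7.9]
finger_gap: 8.6
```

```bash
python3 - <<'E'
from h import *
go()
j=load('scene0')
o,d=ray(j,[[302.1,167.75]]); d=d[0]
print(o+d*(641-o[0])/d[0], o+d*(-269.8-o[1])/d[1])
E
```

```text
t 17.18 p [511.6   3.5  18.5] F [-0.8 -0.2  7.9] gap 8.6 ya -5.33
[ 641.         -275.56945787  193.05412078] [ 645.21578032 -269.8         190.2514707 ]
```

>>> drive_tool --plan '[[[0,0,-0.008],[0,0,0]],[[0,0,-0.02],[0,0,0]],[[0,0,-0.035],[0,0,0]],[[0,0,-0.055],[0,0,0]],[[0,0,-0.075],[0,0,0]],[[0,0,-0.095],[0,0,0]],[[0,0,-0.115],[0,0,0]],[[0,0,-0.135],[0,0,0]],[[0,0,-0.15],[0,0,0]],[[0,0,-0.16],[0,0,0]],[[0,0,-0.165],[0,0,0]],[[0,0,-0.165],[0,0,0]]]'

```text
time_s: 18.18
position: [511.7, 3.6, 184.1]
tool_rot: [0.0, 0.739, 0.673, 0.001]
wrist_force: [-0.2, -0.1, -4.0]
finger_gap: 9.0
```

```bash
python3 - <<'E'
from h import *
go((520,-136,191,-1),(541.2,-276.5,191,3.9)); i=wrist('w16')
P=wcloud(i); T=q2R(i["q"]); t=(P-i["p"])@T
m=(t[...,2]>-8)&(t[...,2]<9)&(abs(t[...,1])<26)&(t[...,0]>-75)&(t[...,0]<85)
m[:, :]&=True
h=t[m&(abs(t[...,2]-4.5)<3)&(abs(t[...,0])>14)]; print(len(h),np.linalg.lstsq(np.c_[h[:,:2],np.ones(len(h))],h[:,2],rcond=None)[0],h.min(0),h.max(0))
E
```

```text
t 18.18 p [511.7   3.6 184.1] F [-0.2 -0.1 -4. ] gap 9.0 ya -5.33
[-0.1382  0.0212 -0.007 ] [ 0.07 -0.03 -4.33]
[-0.2761  0.0554 -0.007 ] [ 0.07 -0.03 -9.23]
7222 [ 6.20780438e-03 -1.30215584e-03  4.89155448e+00] [-51.1157541  -23.56501868   1.50492163] [77.1480102  20.91415651  7.49724181]
```

>>> drive_tool --plan '[[[-0.015,0.003,-0.007],[0,0,-0.5]],[[-0.04,0.008,-0.007],[0,0,-1.3]],[[-0.07,0.014,-0.007],[0,0,-2.2]],[[-0.1,0.02,-0.007],[0,0,-3.2]],[[-0.13,0.026,-0.007],[0,0,-4.2]],[[-0.16,0.032,-0.007],[0,0,-5.2]],[[-0.19,0.038,-0.007],[0,0,-6.2]],[[-0.22,0.044,-0.007],[0,0,-7.2]],[[-0.245,0.049,-0.007],[0,0,-8.1]],[[-0.263,0.053,-0.007],[0,0,-8.8]],[[-0.273,0.055,-0.007],[0,0,-9.1]],[[-0.276,0.0555,-0.007],[0,0,-9.2]]]'

```text
time_s: 19.23
position: [540.4, -278.1, 189.2]
tool_rot: [-0.0, 0.684, 0.73, -0.001]
wrist_force: [-0.2, 0.4, -3.8]
finger_gap: 8.6
```

>>> drive_tool --plan '[[[0,0,0],[0,0,0]],[[0,0,0],[0,0,0]],[[0,0,0],[0,0,0]],[[0,0,0],[0,0,0]],[[0,0,0],[0,0,0]],[[0,0,0],[0,0,0]]]'

```text
time_s: 19.73
position: [541.3, -275.9, 190.3]
tool_rot: [0.0, 0.683, 0.731, 0.0]
wrist_force: [0.4, 0.3, -3.5]
finger_gap: 8.6
```

```bash
python3 - <<'E'
from h import *
from station import manip
go((541.2,-276.5,191,3.9)); out=[]
i=wrist('w17'); out.append(i['color'])
for n in('top','scene'):
    k=manip.get_image(n); np.savez(f'pics/{n}1.npz',**k); out.append(k['color'])
j=load('scene1');P=cloud(j)
m=(P[...,2]>150)&(P[...,2]<200)&(P[...,0]>505)&(P[...,0]<575)&(P[...,1]>-370)&(P[...,1]<-180); q=P[m]; print('bar scene',len(q),np.percentile(q,[1,50,99],axis=0).round(1))
i=load('top1');P=cloud(i); m=(abs(P[...,2]-186)<4)&(P[...,0]>500)&(P[...,0]<590)&(P[...,1]>-380)&(P[...,1]<-170); q=P[m]
print('bar top',len(q),cv2.minAreaRect(q[:,:2].astype(np.float32)))
a=cv2.resize(out[0],(480,360)); b=cv2.resize(out[2][110:230,230:390],(480,360)); 
cv2.imwrite('pics/f1.png',np.vstack([b,a])[:,:][:720] if 0 else np.hstack([cv2.resize(a,(400,300)),cv2.resize(b,(400,300))]))
E
```

```text
t 19.73 p [ 541.3 -275.9  190.3] F [ 0.4  0.3 -3.5] gap 8.6 ya 3.91
[-0.0006 -0.0001 -0.0007] [ 0.01 -0.    0.01]
bar scene 688 [[ 512.6 -356.2  172.5]
 [ 529.4 -298.3  186. ]
 [ 564.6 -203.   198.5]]
bar top 61 ((523.73486328125, -335.8221435546875), (19.740840911865234, 51.081565856933594), 26.254600524902344)
```

View pics/f1.png

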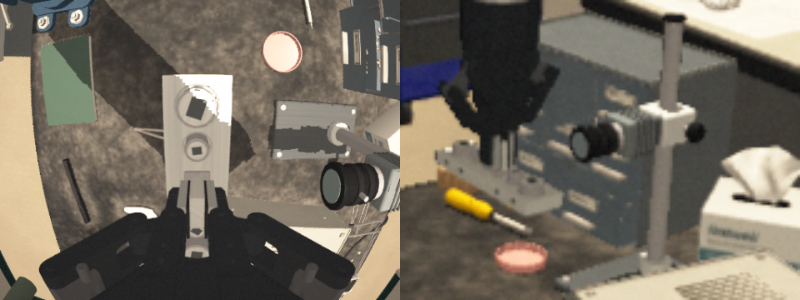

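The bar is held in front of the lens, with all its seated mounts visible. The wrist view also shows the lens glass at about (433,237) in full-resolution pixels, which gives a direct relative check.

```bash
python3 - <<'E'
from h import *
i=load('w17'); P=wcloud(i); T=q2R(i["q"]); t=(P-i["p"])@T
m=(t[...,1]>85)&(t[...,1]<125)&(np.hypot(t[...,0],t[...,2])<35); h=t[m]
print(len(h),np.percentile(h,[0,2,50,98,100],axis=0).round(1))
g=i['color'][...,2]
for a in range(86,122,3):
    s=h[abs(h[:,1]-a)<1.5]
    if len(s): print(a,len(s),np.percentile(s[:,0],[1,99]).round(1),np.percentile(s[:,2],[1,99]).round(1))
# glass: grayish blob in the region
u0,v0=433,237; hsv=cv2.cvtColor(i['color'],cv2.COLOR_BGR2HSV); mk=(hsv[...,2]>70).astype(np.uint8); k=np.zeros_like(mk); cv2.circle(k,(u0,v0),13,1,-1)
n,l,st,c=cv2.connectedComponentsWithStats(mk&k); b=l[v0,u0]; print(b,st[b],c[b]); print(np.median(t[l==b],0) if b else None, t[l==b].mean(0),t[l==b].min(0),t[l==b].max(0))
# bar edges and planes
for a in(20,30,45,60,70):
    for z0,lab in((4.5,'face'),):
        s=t[(abs(t[...,0]-a)<4)&(abs(t[...,2]-z0)<3)&(abs(t[...,1])<30)]; print(a,s[:,1].min().round(1),s[:,1].max().round(1),np.median(s[:,2]).round(2))
s=t[(np.hypot(t[...,0]-58,t[...,1]+1)<9)]; print('LL top',np.median(s,0)); s=t[(np.hypot(t[...,0]-31,t[...,1]+1)<6)]; print('SL',np.median(s,0))
E
```

```text
2955 [[-19.7 101.2 -25.3]
 [-15.6 102.2 -20.5]
 [  3.9 103.9  -8.7]
 [ 17.9 123.6  15.4]
 [ 19.5 125.   19.4]]
101 199 [-13.   16.3] [-15.5  12.5]
104 1497 [-17.6  18.5] [-18.5  18. ]
107 227 [-13.9  19.2] [-19.3   8.6]
110 52 [-11.8  17.8] [-17.9  -3.9]
113 172 [-9.8 16.1] [-16.    2.2]
116 184 [-11.   16.4] [-16.3   3.2]
119 327 [-14.4  17.5] [-24.4   8.1]
1 [420 225  16  26 313] [428.50479233 237.21086262]
[  2.80443342 102.88545421  -5.10930952] [  2.95160079 102.85810085  -4.90128393] [ -4.6759269  101.21132955 -13.40064589] [ 11.77198582 104.14800635   4.68829394]
20 -23.5 20.4 5.13
30 -23.9 20.4 5.26
45 -23.5 20.5 5.19
60 -23.7 20.6 5.26
70 -23.5 20.6 5.3
LL top [58.20174376 -1.13075317 -5.40364459]
SL [31.22431635 -1.10436161 -5.25139158]
```

>>> drive_tool --plan '[[[0,0.0015,0],[0,0,0]],[[0,0.003,0],[0,0,0]],[[0,0.003,0],[0,0,0]],[[0,0.003,0],[0,0,0]],[[0,0.003,0],[0,0,0]],[[0,0.003,0],[0,0,0]],[[0,0.003,0],[0,0,0]],[[0,0.003,0],[0,0,0]],[[0,0.003,0],[0,0,0]]]'

```text
time_s: 20.63
position: [544.1, -276.3, 190.2]
tool_rot: [0.0, 0.683, 0.731, -0.0]
wrist_force: [1.1, -0.7, -3.6]
finger_gap: 8.5
```

```bash
python3 - <<'E'
from h import *
go(); i=wrist('w18'); go(); P=wcloud(i); T=q2R(i["q"]); t=(P-i["p"])@T
h=t[(t[...,1]>96)&(t[...,1]<104)&(np.hypot(t[...,0],t[...,2])<22)]
c=np.linalg.lstsq(np.c_[h[:,0],h[:,2],np.ones(len(h))],h[:,1],rcond=None)[0]; print("lens plane",c,len(h),np.percentile(h,[1,50,99],axis=0).round(1))
for a in(-1,20,45,70):
    s=t[(abs(t[...,0]-a)<4)&(abs(t[...,2]-5)<2)&(abs(t[...,1])<30)]
    if len(s): print(a,s[:,1].min().round(1),s[:,1].max().round(1),np.median(s[:,2]).round(2))
for n,x,r in(("LL",58,9),("SL",31,6),("SR",-31,5),("LR",-58,8)):
    s=t[(np.hypot(t[...,0]-x,t[...,1]+1)<r)&(abs(t[...,2])<30)]; print(n,len(s),np.median(s,0).round(1) if len(s) else '')
# scene view: was anything moved?
a=load('scene0')['color'].astype(int);b=load('scene1')['color'].astype(int);d=abs(a-b).max(2)>60
n,l,st,cc=cv2.connectedComponentsWithStats(d.astype(np.uint8)); print([(*st[k],) for k in range(1,n) if st[k,4]>12])
E
```

```text
t 20.63 p [ 544.1 -276.3  190.2] F [ 1.1 -0.7 -3.6] gap 8.5 ya 3.87
t 20.68 p [ 544.1 -276.3  190.3] F [-1.   0.9 -3.3] gap 8.9 ya 3.87
lens plane [ 1.48021397e-02 -3.48241286e-02  1.00519459e+02] 1817 [[-16.9  99.3 -18.6]
 [  2.7 100.4  -3.9]
 [ 19.  103.8  17.6]]
-1 -23.7 20.5 5.17
20 -23.4 20.4 5.12
45 -23.6 20.5 5.18
70 -23.5 20.7 5.26
LL 1173 [58.2 -1.1 -5.4]
SL 453 [31.2 -1.1 -5.3]
SR 132 [-31.8  -1.   -5.5]
LR 218 [-55.1  -1.   -5.5]
[(np.int32(0), np.int32(0), np.int32(31), np.int32(26), np.int32(648)), (np.int32(0), np.int32(0), np.int32(99), np.int32(135), np.int32(4818)), (np.int32(162), np.int32(0), np.int32(36), np.int32(24), np.int32(602)), (np.int32(199), np.int32(0), np.int32(52), np.int32(19), np.int32(413)), (np.int32(236), np.int32(7), np.int32(31), np.int32(6), np.int32(101)), (np.int32(256), np.int32(14), np.int32(12), np.int32(6), np.int32(25)), (np.int32(283), np.int32(21), np.int32(7), np.int32(5), np.int32(13)), (np.int32(271), np.int32(22), np.int32(18), np.int32(15), np.int32(71)), (np.int32(246), np.int32(26), np.int32(54), np.int32(48), np.int32(731)), (n
[... 1561 characters left out ...]
nt32(234), np.int32(11), np.int32(8), np.int32(43)), (np.int32(209), np.int32(243), np.int32(7), np.int32(7), np.int32(16)), (np.int32(237), np.int32(243), np.int32(7), np.int32(3), np.int32(14)), (np.int32(218), np.int32(245), np.int32(13), np.int32(7), np.int32(50)), (np.int32(266), np.int32(250), np.int32(11), np.int32(5), np.int32(15)), (np.int32(60), np.int32(255), np.int32(8), np.int32(5), np.int32(17)), (np.int32(246), np.int32(256), np.int32(6), np.int32(5), np.int32(19)), (np.int32(7), np.int32(259), np.int32(46), np.int32(12), np.int32(186)), (np.int32(0), np.int32(261), np.int32(6), np.int32(7), np.int32(34)), (np.int32(105), np.int32(377), np.int32(6), np.int32(7), np.int32(29))]
```

```bash
python3 -c "
from station import manip
print(manip.sign_off())"
```

```text
the job is handed in; nothing more can be done
None
```

I seated both loose mounts, lifted the bar by its tab and handed the job in with the arm still holding the bar in front of the camera. The robot's clock read 20.7 s.

**Seating:** with the bar on the bench, all four mount tops measured about 24 mm above the bench, the stated fully seated height. In the last wrist view, with the bar held up, all four tops were still level with each other to within about 0.2 mm.

**Position in front of the lens:** the same wrist view gave:

| Check | Result |
|---|---|
| Distance to lens front | about 102 mm |
| Sideways and height offset of the row from the lens axis | within about 1 mm |
| Bar tilt | 0.1–0.4° |
| Row squareness to the line of sight | within about 1° |

**Forces:** the highest wrist force reading was about 30 N, while pressing the large mount home.

**Disagreements and gaps:**
- **Lens position:** the fixed cameras put the lens front about 3–4 mm closer to the robot than the wrist camera did. I trusted the wrist camera and moved the bar 3 mm nearer.
- **Grip gap:** the finger-gap reading ran 1–3 mm below the true widths of the things gripped. I ignored it because the views showed sound grasps.
- **Bystanders:** a before-and-after comparison of the scene picture was swamped by the arm and its shadow, so it proves nothing about them. No move went close to any of them, and the wrist force showed no unexpected contact.

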